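# Start a shaking run: load the parked shaker, unlock it and draw its parking shims

### The job

Start a run on the platform shaker: while its platform is still parked, stand every bottle from the bench (the two small brown ones and the two larger ones, as many as are there) upright on the platform inside the rim; then back the black wing knob of the platform lock off by about half a turn - it has a left-hand thread, so it loosens clockwise seen from above. Next draw the two red parking shims straight out from under the loaded platform without shifting, lifting or tilting it, and lay both in the grey accessory tray. Last turn the black start dial clockwise until it clicks over its detent to run; leave the lock loose, the bottles standing, and do not knock over the two little vials.

Things in the scene. Friction and masses are not known exactly. Their poses are not given: they have to be found in the camera images.
- shaker: Platform shaker: white housing 250 (x) x 336 (y) mm, fixed to the bench. Origin: under its centre, on the bench; its x axis points away from the operator, y to its left, z up. Its flat top (deck) is 40 mm above the bench. Lock knob and start dial stand on the apron, the front 85 mm of the top; the platform floats over the rest.
- platform: Loose aluminium platform of the shaker, 150 (x) x 200 (y) mm, 0.8 kg; it merely rests on four 6 mm rubber buffers and on the blades of the two shims, 46 mm above the bench, and is held only by the arm of the lock. Origin: centre of its underside; axes as the shaker's. In the shaker's frame its centre lies at x = +40 mm.
- platform_top (a point): Centre of the platform's flat top with the black non-slip mat, 6 mm above its underside (52 mm above the bench). The inside of the rim is 140 (x) x 190 (y) mm; the rim is 5 mm thick and stands 8 mm above the mat.
- lock_knob (a joint): Black wing knob of the platform lock, rad: about 0 = tight, grows as it turns clockwise seen from above, which LOOSENS it (left-hand thread; counter-clockwise only tightens it), stop at 4.4. Knob and steel clamp arm rise 0.9 mm per rad. Stiffness about 0.06 N m. A printed white arrow beside it shows the loosening direction.
- lock_grip (a point): On the axis of the wing knob, 87 mm above the bench, 18 mm above the knob's foot. The wing is a bar 54 mm long (along this point's x axis), 12 mm thick (y), its top 10 mm above this point, its lower edge 14 mm below it. The axis lies at (-85, +40) mm in the shaker's frame, 50 mm ahead of the platform's edge.
- start_dial (a joint): Black start dial, rad: 0 = off, 1.0 = run (clockwise seen from above is positive, stops at -0.05 and 1.05). A spring detent resists with up to 0.1 N m until 0.5; beyond that the dial snaps over to 1.0 by itself, short of it it springs back to 0.
- dial_grip (a point): On the axis of the start dial, 60 mm above the bench. Its grip is a bar 42 mm long (along this point's y axis), 11 mm thick (x), its top 10 mm above this point, its lower edge 12 mm below it on a round skirt. The axis lies at (-85, -70) mm in the shaker's frame.
- shim_left: Red parking shim under the platform's left (+y) edge, 30 g: slippery blade 34 x 52 x 6 mm, 12 mm wide stem, upright pull tab; 102 mm long in all. Origin: under the middle of the tab, on the underside (40 mm above the bench at the start); z up, y outward, the way to draw it. The blade (y = -88 to -36 mm) reaches 36 mm under the platform; the tab stands on the deck, 52 mm outside its edge.
- shim_left_tab (a point): Middle of the pull tab of shim_left, 18 mm above its underside. The tab is 11 mm thick (x), 28 mm long (y), 28 mm tall from the underside.
- shim_left_blade (a point): Middle of the blade of shim_left (62 mm from the tab towards -y).
- shim_right: The same shim under the right edge of the platform, turned half round: its own y axis again points outward along the direction to draw it (the shaker's -y).
- shim_right_tab (a point): Middle of the pull tab of shim_right, 18 mm above its underside; sizes as for shim_left.
- shim_right_blade (a point): Middle of the blade of shim_right (62 mm from the tab towards its -y).
- shim_tray: Loose open grey accessory tray, 130 (x) x 150 (y) x 20 mm, walls and floor 3 mm, 0.2 kg, on the bench to the left. Origin: centre of its underside.
- shim_tray_in (a point): Centre of the tray's inner floor; the inside is 124 (x) x 144 (y) mm and 17 mm deep.
- control_bottle: Small brown bottle with a red cap, 33 mm across, 62 mm tall (body 50 mm, cap 23 mm across). It weighs 30 g. Origin: centre of its underside, z axis up. Present in some starts only (otherwise None).
- control_bottle_2: Small brown bottle with a green cap, 33 mm across, 62 mm tall (body 50 mm, cap 23 mm across). It weighs 30 g. Origin: centre of its underside, z axis up. Present in some starts only (otherwise None).
- buffer_bottle: White bottle with a blue cap, 44 mm across, 78 mm tall (body 60 mm with sloping shoulder, cap 23 mm across). It weighs 85 g. Origin: centre of its underside, z axis up. Present in some starts only (otherwise None).
- amber_reagent: Larger brown bottle with a black cap, 48 mm across, 98 mm tall (straight wall up to about 55 mm). It weighs 110 g. Origin: centre of its underside, z axis up. Present in some starts only (otherwise None).
- cal_vial: Little white vial with a purple cap, 26 mm across, 46 mm tall, left behind the tray; not part of the job. Origin: centre of its underside.
- cal_vial_2: Little white vial with a turquoise cap, 26 mm across, 46 mm tall, right of the shaker; not part of the job. Origin: centre of its underside.
There are look-alikes about, which are no part of the job. What is shaped like the amber_reagent but turquoise is not meant.

How it is judged:
By the outcome, as a careful person would: the job done as asked, in the order asked, and still so for the second after the job is handed in, with the robot touching nothing.
Of control_bottle, control_bottle_2, buffer_bottle, amber_reagent only 2 to 3 are there at a start; the rules pass over those that are not, and their reading is None.
At some moment in a run one of shim_tray may be knocked a few centimetres aside while the robot is not near it.
It also fails if it takes over 208 s, if anything falls off the work surface, if the arm or the gripper's body presses on something with over 40 N, if the wrist force passes 120 N, or if a joint passes its speed limit or range.

### The arm

A 7-joint arm with a two-finger parallel gripper is mounted at the origin on a cart in front of the work surface, level with it; the furniture and walls round the work are solid. World frame = base frame: x ahead of the robot, y to its left, z up, the work surface at z = 0. Lengths are in mm, angles in rad, forces in N, time in s.
With the tool pointing down it reaches from about 400 to 875 mm from the base axis. Payload 4.4 kg.
Tool frame: the origin (TCP) lies at the very end of the fingers, on their centre line; the grasp point (between the pads) lies 19 mm behind it; z points along the fingers, y is the line along which they close (so a half turn about z gives the same grasp; the last joint's range is limited). The gripper opens to 85 mm and grips with 20 to 120 N. Pads are 22 mm wide; open, the fingers measure 114 mm over their backs; the gripper's body (76 mm by 85 mm) begins 54 mm behind the grasp point. The pads swing forward as they close: fully open they stand 13 mm farther back than shut.
Start: joints at [-1.297, 0.628, 0.038, 1.517, -0.027, 0.996, -0.02], TCP at [216.621, 612.857, 231.313] pointing down, gripper open.
Joint ranges: [-3.06, 3.06], [-0.37, 2.12], [-1.25, 1.32], [0.18, 2.47], [-1.1, 4.24], [0.23, 1.98], [-2.94, 2.94]. Speed limits (rad/s): [2.57, 2.57, 3.14, 3.14, 3.14, 3.14, 3.14].

### API

Orientations are given as [roll, pitch, yaw] about the fixed x, y, z axes, in that order (R = Rz(yaw) Ry(pitch) Rx(roll)).
In Python, from cell import sensors, get_image, camera_params, order gives the robot as it stands.
- The arm moves only by the shell command python3 -m inch 'ROWS' [OPENING]. ROWS is JSON, a list that holds one entry, the list of rows, each a list of 4 numbers: the shift along the tool's x, y, z in cm, then the turn about the tool's z in degrees. A call has 1 to 8 rows; each row is the pose to reach, as a shift and turn from the pose commanded when the call began, along the tool's axes at that moment; what a row does not reach only later rows make up. A row lasts 1/12 s, in which the tool goes at most 41.7 mm and 7.16 degrees, less where a joint would pass 70% of its speed; a pose out of reach is approached as far as the arm can. A call with a gripper value outside its range is refused whole. OPENING is the finger opening in cm, from 0 to 8.54, set as the call begins (- or left out, the last holds). The fingers move at their own pace and stop on an object; the grip force is fixed at half the most. Time passes only in rows, so rows that repeat a pose let the fingers close. It gives the time, the measured TCP pose, the force, the opening and the grip force at its end, in the units of the state.
- sensors.read_state(): the state, without advancing time (a new reading comes with each control period).
- get_image(name): name is "scene" or "top" or "wrist"; returns the picture (384x512x3 uint8, blue, green, red); there is no depth.
- camera_params(name): a dict with "mtx" (3x3 intrinsics, pixels), "rvec" (rotation vector, rad) and "tvec" (3), from world to camera coordinates, as OpenCV has them. Camera axes: x right, y down, z forward; pixel columns grow to the right and rows downward; lengths in mm; the calibration is good to about 2 mm. A picture is of the moment at which its call begins: read the wrist's pose just before it. camera_params takes no time and is no camera call; for the wrist camera it gives the pose at the moment of the call.
- order.finish_job(): hands the job in; it is judged then, once.
The state is a dict: "clock": time; "qpos": joint angles; "qd": joint speeds; "tau": joint torques, N m; "eef_pos": TCP position; "tool_rot": TCP orientation; "force": force on the tool from outside, world axes, zero at the start; "torque": the same for the moment, N m; "width": finger opening in mm; "gripper_force": force on a finger pad.
Only numpy, scipy, OpenCV 4.12 (cv2) and the standard library are available. Lean on these libraries where they do the work, as an engineer would, in place of code of your own. Each camera call takes 0.05 s, during which the arm holds its last target. There are 200 camera calls.

## Working session

There is one attempt and no reset: what is moved stays moved. The work goes in short steps, Python scripts to look and compute and a shell command to move; the robot and the scene stay as the last step left them, time stands still between calls to the robot, and variables do not carry over. Pictures are saved under pics/ and viewed, at most 16 in all, crops included, and the job is handed in when it is done.

```bash
ls; mkdir -p pics; python3 - <<'E'
from cell import sensors,get_image,camera_params
import cv2,numpy as np
s=sensors.read_state();print(s)
a=get_image("scene");b=get_image("top")
cv2.imwrite("pics/s0.png",a);cv2.imwrite("pics/t0.png",b)
cv2.imwrite("pics/t0v.png",cv2.resize(b,(800,600),interpolation=cv2.INTER_CUBIC))
for n in("scene","top","wrist"):
  p=camera_params(n);R=cv2.Rodrigues(np.array(p["rvec"]))[0];print(n,np.array(p["mtx"]).tolist(),(-R.T@np.array(p["tvec"]).ravel()).round(),R.round(3).tolist())
E
```

```text
pics
{'clock': 0.0, 'qpos': array([-1.29678652,  0.62933431,  0.03842628,  1.51838938, -0.02694484,
        0.99633116, -0.02000625]), 'qd': array([ 0.00086244, -0.00188099, -0.00036075,  0.00104901, -0.00115143,
        0.00015525, -0.00194842]), 'tau': array([ 7.25827958e-04, -5.63412344e+01,  1.22605562e+00, -1.93445742e+01,
        1.09393799e-02,  1.03213865e-02,  1.30301444e-05]), 'eef_pos': array([216.4142888 , 612.228426  , 230.38966841]), 'tool_rot': array([-3.13964895e+00,  6.28131595e-05,  2.80181887e+00]), 'force': array([-0.20199195,  1.01242973,  0.44176172]), 'torque': array([-0.02122185,  0.04374766, -0.00749884]), 'gripper_force': 0.0, 'width': 85.53777761730079}
scene [[463.2074554137383, 0.0, 252.92975957920098], [0.0, 463.2074554137383, 192.6741003765436], [0.0, 0.0, 1.0]] [  40. -869. 1226.] [[0.849, -0.529, -0.006], [-0.402, -0.636, -0.659], [0.344, 0.561, -0.752]]
top [[389.2117092037821, 0.0, 255.01565609979275], [0.0, 389.2117092037821, 190.99915036723985], [0.0, 0.0, 1.0]] [ 242.  -41. 1487.] [[-0.007, -1.0, 0.001], [-0.978, 0.007, -0.209], [0.209, -0.003, -0.978]]
wrist [[344.50876963254007, 0.0, 257.834281569735], [0.0, 344.50876963254007, 192.0012283519129], [0.0, 0.0, 1.0]] [144. 638. 373.] [[0.333, 0.943, -0.002], [0.9, -0.318, 0.298], [0.28, -0.101, -0.955]]
```

View pics/t0v.png

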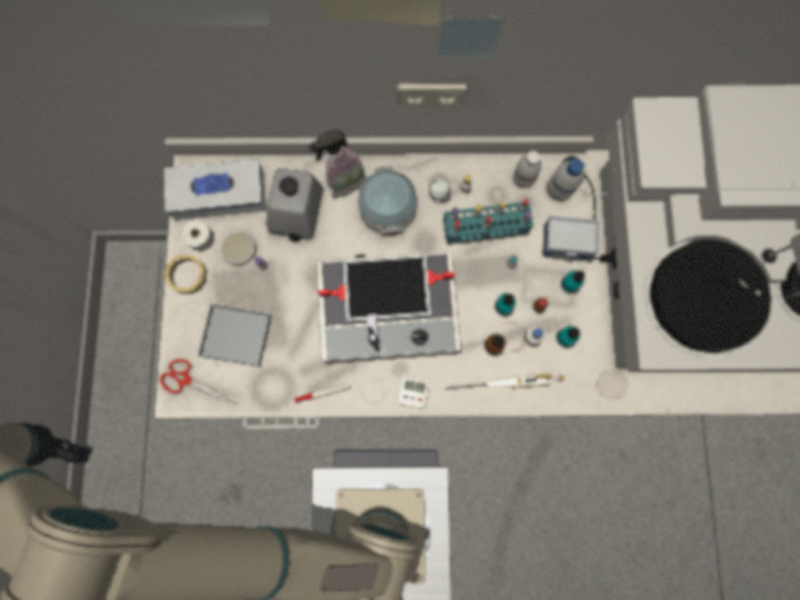

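View pics/s0.png

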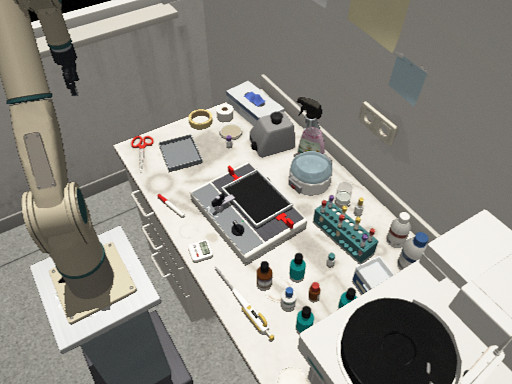

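The top view shows the shaker at about (390,305) in the 800 px picture. The bottles are amber (495,343), buffer (535,335) and the red-cap control (541,303), with three turquoise decoys. The tray is at (235,335) and the shims at (333,293) and (440,277). Next I'll measure them in both views.

```bash
cat > h.py <<'E'
import cv2,numpy as np
from cell import sensors,get_image,camera_params
def cam(n):
    p=camera_params(n);return np.array(p["mtx"],float),cv2.Rodrigues(np.array(p["rvec"],float))[0],np.array(p["tvec"],float).ravel()
def ray(c,u,v,z):
    K,R,t=c;o=-R.T@t;d=R.T@np.linalg.inv(K)@[u,v,1];return (o+d*(z-o[2])/d[2])[:2]
def proj(c,P):
    K,R,t=c;q=K@(R@np.array(P,float)+t);return q[:2]/q[2]
def blobs(img,name,mn=6):
    h=cv2.cvtColor(img,cv2.COLOR_BGR2HSV);H,S,V=cv2.split(h)
    m={'red':((H<8)|(H>172))&(S>130)&(V>70),'blue':(H>100)&(H<125)&(S>100)&(V>50),'brown':(H>=5)&(H<20)&(S>110)&(V>15)&(V<130),'turq':(H>82)&(H<98)&(S>110)&(V>40),
       'black':(V<45),'purple':(H>120)&(H<160)&(S>60)}[name].astype('uint8')
    n,l,st,ce=cv2.connectedComponentsWithStats(m)
    return [(ce[i].round(1).tolist(),st[i].tolist()) for i in range(1,n) if st[i][4]>=mn],l
E
python3 - <<'E'
from h import *
b=cv2.imread("pics/t0.png");a=cv2.imread("pics/s0.png");ct=cam("top");cs=cam("scene")
for nm,im,c in(("top",b,ct),("scene",a,cs)):
  for k in('red','blue','brown','turq','black','purple'):
    for ce,st in blobs(im,k,8)[0]:
      p=ray(c,*ce,50)
      if 250<p[0]<900 and abs(p[1])<650: print(nm,k,ce,st,p.round())
# shaker/tray corners estimate in top
for n,(u,v),z in[("sh FL",(322,360),40),("FR",(459,350),40),("BR",(452,254),40),("BL",(320,262),40),("mat",(349,263),52),("mat",(421,258),52),("mat",(426,311),52),("mat",(350,318),52),
 ("tray",(213,306),20),("tray",(271,314),20),("tray",(260,365),20),("tray",(200,356),20)]:
  print(n,ray(ct,u*.64,v*.64,z).round())
E
```

```text
top red [280.0, 176.6] [274, 173, 16, 9, 70] [ 603. -141.]
top red [213.4, 186.8] [204, 183, 16, 9, 66] [565. 112.]
top red [346.5, 193.8] [344, 192, 6, 5, 20] [ 535. -390.]
top red [110.2, 238.5] [108, 235, 5, 7, 19] [373. 489.]
top red [117.8, 242.2] [114, 236, 8, 14, 50] [359. 460.]
top red [194.5, 253.9] [190, 252, 9, 5, 19] [315. 177.]
top blue [367.5, 106.2] [364, 102, 8, 9, 54] [ 888. -493.]
top blue [135.0, 117.4] [125, 112, 21, 12, 181] [847. 425.]
top blue [344.0, 213.0] [343, 212, 3, 3, 9] [ 462. -377.]
top brown [344.8, 195.7] [343, 192, 6, 7, 23] [ 528. -383.]
top brown [315.1, 220.8] [311, 215, 10, 11, 62] [ 433. -268.]
top turq [365.1, 180.4] [360, 174, 12, 12, 90] [ 586. -464.]
top turq [322.2, 195.2] [318, 189, 11, 12, 76] [ 530. -298.]
top turq [362.2, 215.5] [357, 210, 12, 11, 83] [ 452. -444.]
top black [188.2, 151.3] [186, 150, 6, 4, 15] [707. 211.]
top black [390.1, 165.3] [385, 161, 9, 10, 39] [ 645. -563.]
top black [247.2, 183.6] [224, 167, 47, 34, 1333] [577. -16.]
top black [369.6, 176.9] [368, 175, 4, 5, 17] [ 600. -482.]
top black [324.7, 191.5] [323, 190
[... 2242 characters left out ...]
ack [298.1, 258.8] [294, 254, 9, 11, 70] [ 553. -287.]
scene black [264.3, 267.2] [261, 262, 8, 11, 77] [ 452. -257.]
scene black [350.3, 293.9] [346, 289, 9, 11, 79] [ 610. -461.]
scene black [396.7, 345.1] [341, 299, 116, 85, 8098] [ 616. -641.]
scene black [305.9, 312.3] [302, 307, 9, 12, 86] [ 470. -440.]
scene purple [228.5, 138.0] [227, 136, 4, 5, 20] [645. 290.]
scene purple [331.2, 197.8] [330, 196, 4, 5, 16] [ 787. -150.]
scene purple [364.4, 236.6] [362, 234, 6, 7, 26] [ 775. -330.]
sh FL [402. 138.]
FR [ 423. -189.]
BR [ 662. -178.]
BL [643. 147.]
mat [637.  75.]
mat [ 648. -101.]
mat [ 516. -111.]
mat [501.  71.]
tray [539. 411.]
tray [518. 268.]
tray [393. 290.]
tray [416. 435.]
```

```bash
cat >> h.py <<'E'
def tri(pts):
    A=[];b=[]
    for (K,R,t),(u,v) in pts:
        o=-R.T@t;d=R.T@np.linalg.inv(K)@[u,v,1];d/=np.linalg.norm(d);M=np.eye(3)-np.outer(d,d);A.append(M);b.append(M@o)
    return np.linalg.solve(sum(A),sum(b))
def go(x,y,z,yaw):
    """print tool-axis shift (cm) and turn (deg) to TCP target; also from a given start for chains"""
    s=sensors.read_state();return leg(s["eef_pos"],s["tool_rot"],(x,y,z,yaw))
def leg(p,rot,T):
    from scipy.spatial.transform import Rotation as Ro
    d=Ro.from_euler('xyz',rot).inv().apply(np.array(T[:3])-p)/10
    t=(np.degrees(rot[2])-T[3]+180)%360-180
    print("shift",d.round(2),"turn",round(t,1));return d,t
def chain(*Ts):
    s=sensors.read_state();p,r=s["eef_pos"],s["tool_rot"]
    for T in Ts: leg(p,r,T);p=np.array(T[:3],float);r=[np.pi,0,np.radians(T[3])]
E
python3 - <<'E'
from h import *
ct=cam("top");cs=cam("scene")
for n,t,s in(("red",(346.5,193.8),(314.8,286.3)),("blue",(344,213),(288.9,291.8)),("black",(318.3,218.5),(264.3,267.2)),("dial",None,None)):
  if t: print(n,tri([(ct,t),(cs,s)]).round())
chain((400,420,260,120),(520,100,260,85),(430,-200,260,60),(460,-330,260,90))
E
```

```text
red [ 536. -390.   55.]
blue [ 459. -372.   71.]
black [ 438. -275.   84.]
shift [-23.72 -12.02  -2.93] turn 40.5
shift [-33.71  -5.61  -0.  ] turn 35.0
shift [-30.67  -6.35  -0.  ] turn 25.0
shift [-9.76  9.1   0.  ] turn -30.0
```

```bash
A='python3 -m inch'
$A '[[[-23.7,-12,-2.9,40.5],[-23.7,-12,-2.9,40.5],[-23.7,-12,-2.9,40.5],[-23.7,-12,-2.9,40.5],[-23.7,-12,-2.9,40.5],[-23.7,-12,-2.9,40.5],[-23.7,-12,-2.9,40.5],[-23.7,-12,-2.9,40.5]]]' 8.5
python3 -c "
from h import *
chain((520,100,260,85),(430,-200,260,60),(460,-330,260,90))"
```

```text
clock: 0.77
eef_pos: [405.0, 415.4, 260.9]
tool_rot: [3.14, 0.004, 2.086]
force: [-0.2, -0.3, -0.1]
width: 84.9
gripper_force: 0.0
shift [-33.11  -5.52   0.2 ] turn 34.5
shift [-30.67  -6.35  -0.  ] turn 25.0
shift [-9.76  9.1   0.  ] turn -30.0
```

```bash
A='python3 -m inch'
$A '[[[-33.4,-5.6,0.1,35],[-33.4,-5.6,0.1,35],[-33.4,-5.6,0.1,35],[-33.4,-5.6,0.1,35],[-33.4,-5.6,0.1,35],[-33.4,-5.6,0.1,35],[-33.4,-5.6,0.1,35],[-33.4,-5.6,0.1,35]]]'
$A '[[[0,0,0,0],[0,0,0,0]]]' >/dev/null
$A '[[[-30.7,-6.4,0,25],[-30.7,-6.4,0,25],[-30.7,-6.4,0,25],[-30.7,-6.4,0,25],[-30.7,-6.4,0,25],[-30.7,-6.4,0,25],[-30.7,-6.4,0,25],[-30.7,-6.4,0,25]]]'
$A '[[[-9.8,9.1,0,-30],[-9.8,9.1,0,-30],[-9.8,9.1,0,-30],[-9.8,9.1,0,-30],[-9.8,9.1,0,-30],[-9.8,9.1,0,-30],[-9.8,9.1,0,-30]]]'
python3 - <<'E'
from h import *
print(sensors.read_state()["qpos"].round(2))
c=cam("wrist");w=get_image("wrist");cv2.imwrite("pics/w1.png",w)
for k in('red','blue','brown','turq','black'):
  for ce,st in blobs(w,k,60)[0]: print(k,ce,st,ray(c,*ce,60).round())
chain((536,-390,110,135),(536,-390,16,135))
E
```

```text
clock: 1.43
eef_pos: [516.8, 108.1, 259.0]
tool_rot: [-3.141, -0.001, 1.486]
force: [0.6, 0.6, -0.1]
width: 84.9
gripper_force: 0.0
clock: 2.27
eef_pos: [425.3, -194.2, 259.5]
tool_rot: [3.141, 0.001, 1.046]
force: [0.8, -1.3, -0.8]
width: 85.3
gripper_force: 0.0
clock: 2.85
eef_pos: [457.0, -319.2, 258.7]
tool_rot: [-3.141, -0.003, 1.572]
force: [0.5, 0.1, -0.3]
width: 84.8
gripper_force: 0.0
[ 0.27  0.5   0.43  1.75 -0.25  0.95  0.81]
red [419.7, 6.2] [410, 0, 23, 16, 290] [ 600. -176.]
red [329.1, 227.8] [319, 217, 21, 22, 350] [ 533. -389.]
blue [258.3, 215.3] [250, 204, 18, 23, 301] [ 457. -375.]
blue [449.3, 245.4] [412, 228, 93, 67, 1064] [ 665. -410.]
brown [240.2, 116.8] [217, 97, 44, 46, 1001] [ 439. -273.]
brown [321.1, 216.2] [309, 205, 31, 29, 369] [ 524. -376.]
turq [328.0, 142.9] [308, 124, 50, 47, 1186] [ 526. -298.]
turq [256.6, 265.2] [238, 243, 38, 48, 1320] [ 455. -434.]
turq [353.1, 276.5] [344, 257, 18, 49, 434] [ 564. -448.]
black [60.5, 55.0] [45, 42, 39, 20, 170] [ 274. -217.]
black [236.2, 123.1] [223, 109, 27, 29, 580] [ 435. -279.]
black [342.6, 154.7] [328, 141, 30, 28, 633] [ 541. -310.]
black [165.6, 191.8] [161, 182, 10, 21, 94] [ 361. -349.]
black [256.2, 345.2] [0, 255, 512, 129, 26408] [ 455. -542.]
black [256.3, 292.6] [246, 278, 21, 30, 541] [ 455. -469.]
shift [-7.12  7.89 14.88] turn -44.9
shift [ 0.  -0.   9.4] turn 0.0
```

View pics/w1.png

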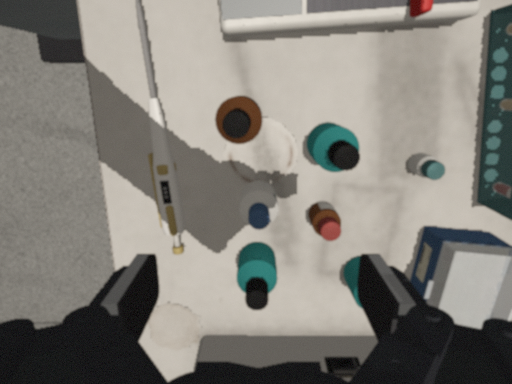

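The wrist view shows the red cap at (329,228), the blue cap at (258,215) and the amber bottle at (236,118). All three agree with the triangulation. I'll take the control bottle first.

```bash
A='python3 -m inch'
$A '[[[-7.1,7.7,10,-45],[-7.1,7.7,10,-45],[-7.1,7.7,10,-45],[-7.1,7.7,10,-45],[-7.1,7.7,10,-45],[-7.1,7.7,10,-45],[-7.1,7.7,10,-45],[-7.1,7.7,10,-45]]]' 5.5
python3 - <<'E'
from h import *
chain((534,-389,16,135))
c=cam("wrist");w=get_image("wrist");cv2.imwrite("pics/w2.png",w)
for ce,st in blobs(w,'red',60)[0]: print(ce,st,ray(c,*ce,59).round())
E
```

```text
clock: 3.57
eef_pos: [534.2, -390.8, 159.1]
tool_rot: [3.141, -0.001, 2.359]
force: [0.0, -0.2, 0.4]
width: 55.1
gripper_force: 0.0
shift [ 0.12  0.11 14.31] turn 0.2
[256.4, 191.5] [242, 176, 31, 32, 748] [ 532. -391.]
```

```bash
A='python3 -m inch'
$A '[[[0,0,4,0],[0,0,8,0],[0,0,11,0],[0,0,13,0],[0,0,14.2,0],[0,0,14.2,0],[0,0,14.2,0]]]' | sed -n 2,4p
$A '[[[0,0,0,0],[0,0,0,0],[0,0,0,0],[0,0,0,0],[0,0,0,0],[0,0,0,0],[0,0,0,0]]]' 0
$A '[[[0,0,-2,0],[0,0,-5,0],[0,0,-9,0],[0,0,-13,0],[0,0,-17,0],[0,0,-20,0],[0,0,-20,0]]]'
python3 - <<'E'
from h import *
# platform pose estimate
th=np.radians(3.7);R=np.array([[np.cos(th),-np.sin(th)],[np.sin(th),np.cos(th)]])
sh=np.array([532,-20.])
for n,p in(("plat",(40,0)),("P-60",(45,-62)),("P0",(40,0)),("P60",(45,62)),("knob",(-85,40)),("dial",(-85,-70)),("sl",(40,152)),("sr",(40,-152))): print(n,(sh+R@p).round(1))
P=sh+R@(45,-62)
chain((480,-250,215,95),(480,-90,300,93.7),(P[0],P[1],120,93.7))
E
```

```text
eef_pos: [533.9, -392.7, 17.7]
tool_rot: [-3.141, 0.0, 2.357]
force: [-0.9, -0.2, 0.7]
clock: 4.78
eef_pos: [534.8, -393.9, 19.6]
tool_rot: [3.141, 0.004, 2.357]
force: [-0.5, -0.1, 7.5]
width: 30.5
gripper_force: 59.4
clock: 5.37
eef_pos: [536.7, -396.2, 226.0]
tool_rot: [3.139, 0.014, 2.356]
force: [1.7, -1.3, 0.3]
width: 30.8
gripper_force: 59.7
plat [571.9 -17.4]
P-60 [580.9 -79. ]
P0 [571.9 -17.4]
P60 [572.9  44.8]
knob [444.6  14.4]
dial [451.7 -95.3]
sl [562.1 134.3]
sr [ 581.7 -169.1]
shift [14.36  6.32  0.91] turn 40.0
shift [15.94  1.39 -8.5 ] turn 1.3
shift [ 0.45 10.14 18.  ] turn 0.0
```

```bash
A='python3 -m inch'
$A '[[[14.4,6.3,-5,41],[14.4,6.3,-5,41],[14.4,6.3,-5,41],[14.4,6.3,-5,41],[14.4,6.3,-5,41],[14.4,6.3,-5,41],[14.4,6.3,-5,41],[14.4,6.3,-5,41]]]' | sed -n 2,3p
$A '[[[15.9,1.4,-3,1],[15.9,1.4,-3,1],[15.9,1.4,-3,1],[15.9,1.4,-3,1],[15.9,1.4,-3,1],[15.9,1.4,-3,1],[15.9,1.4,-3,1]]]'
python3 - <<'E'
from h import *
c=cam("wrist");w=get_image("wrist");cv2.imwrite("pics/w3.png",w)
for k in('red','black'):
  for ce,st in blobs(w,k,150)[0]: print(k,ce,st,ray(c,*ce,60).round())
chain((581,-79,120,93.7))
E
```

```text
eef_pos: [476.0, -246.6, 267.5]
tool_rot: [3.141, 0.0, 1.644]
clock: 6.62
eef_pos: [478.8, -88.1, 297.2]
tool_rot: [-3.141, 0.001, 1.625]
force: [-0.0, 0.2, -0.1]
width: 30.7
gripper_force: 59.7
red [356.8, 207.8] [343, 186, 29, 53, 707] [ 597. -144.]
red [469.9, 263.2] [462, 256, 17, 15, 171] [ 747. -209.]
red [257.2, 300.4] [225, 262, 64, 78, 3846] [ 488. -276.]
red [462.4, 321.4] [455, 314, 16, 16, 170] [ 757. -293.]
black [231.6, 58.8] [206, 49, 49, 18, 184] [446.  11.]
black [234.3, 165.4] [220, 142, 31, 39, 454] [ 452. -101.]
black [255.9, 341.4] [0, 242, 512, 142, 30279] [ 489. -340.]
shift [ 0.46 10.28 17.71] turn -0.7
```

View pics/w3.png

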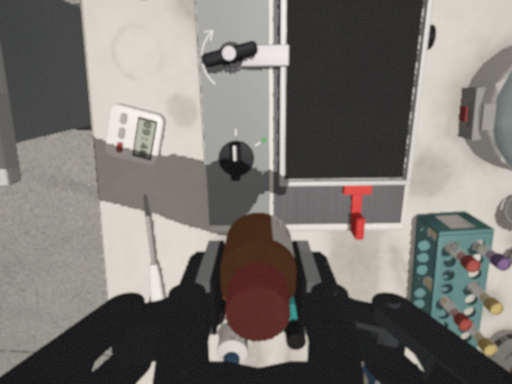

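The wrist view shows the mat's right edge running from (287,178) to (408,180), the clamp arm reaching to (288,55), the knob axis at (229,53) and the dial at (236,158).

```bash
python3 - <<'E'
from h import *
c=cam("wrist")
for n,p,z in(("matFR",(285,178),52),("matBR",(408,180),52),("matF",(286,80),52),("matBtop",(421,5),52),("knob",(229,53),97),("dial",(236,157),68),("arm tip",(289,55),62),("tabR",(361,230),66),("shaker FR",(210,227),40),("shaker BR",(401,224),40)): print(n,ray(c,*p,z).round(1))
E
```

```text
matFR [ 511.2 -115.2]
matBR [ 654.4 -110.2]
matF [504.1  -7. ]
matBtop [634.3  71.6]
knob [446.2  13.3]
dial [454.3 -90. ]
arm tip [504.5  17.2]
tabR [ 603.8 -170. ]
shaker FR [ 423.1 -186.8]
shaker BR [ 661.6 -170.3]
```

```bash
A='python3 -m inch'
$A '[[[0.4,10.3,14,-0.7],[0.4,10.3,14,-0.7],[0.4,10.3,14,-0.7],[0.4,10.3,14,-0.7],[0.4,10.3,14,-0.7],[0.4,10.3,14,-0.7],[0.4,10.3,14,-0.7]]]'
python3 - <<'E'
from h import *
chain((581,-80,72,93.7))
E
```

```text
clock: 7.25
eef_pos: [580.7, -79.8, 157.1]
tool_rot: [-3.14, 0.001, 1.634]
force: [-0.5, -0.5, 0.6]
width: 30.4
gripper_force: 59.7
shift [-0.01  0.04  8.51] turn -0.1
```

```bash
A='python3 -m inch'
$A '[[[0,0,3,0],[0,0,5.5,0],[0,0,7.2,0],[0,0,7.9,0],[0,0,8.3,0],[0,0,8.5,0],[0,0,8.5,0],[0,0,8.5,0]]]'
```

```text
clock: 7.92
eef_pos: [582.4, -78.0, 73.8]
tool_rot: [3.139, 0.0, 1.636]
force: [0.9, -0.3, -0.6]
width: 30.3
gripper_force: 59.7
```

```bash
A='python3 -m inch'
$A '[[[0,0,0.1,0],[0,0,0.1,0],[0,0,0.2,0],[0,0,0.2,0]]]' | sed -n 2,4p
$A '[[[0,0,0,0],[0,0,0,0],[0,0,0,0],[0,0,0,0],[0,0,0,0]]]' 4.8
$A '[[[0,0,-3,0],[0,0,-7,0],[0,0,-11,0],[0,0,-15,0],[0,0,-18,0],[0,0,-18,0]]]' | sed -n 2,3p
python3 - <<'E'
from h import *
w=get_image("wrist");cv2.imwrite("pics/w4.png",w)
chain((500,-200,260,80),(458,-371,160,100),(458,-371,30,100))
E
```

```text
eef_pos: [582.0, -77.8, 71.5]
tool_rot: [3.14, -0.0, 1.636]
force: [-1.9, 1.0, 7.2]
clock: 8.67
eef_pos: [581.4, -77.7, 70.1]
tool_rot: [-3.141, -0.0, 1.636]
force: [0.6, 0.5, -0.3]
width: 47.8
gripper_force: 0.0
eef_pos: [585.3, -78.8, 257.0]
tool_rot: [3.129, 0.002, 1.636]
shift [-11.6   -9.14  -0.67] turn 13.7
shift [-17.57  -1.17  10.  ] turn -20.0
shift [ 0. -0. 13.] turn 0.0
```

View pics/w4.png

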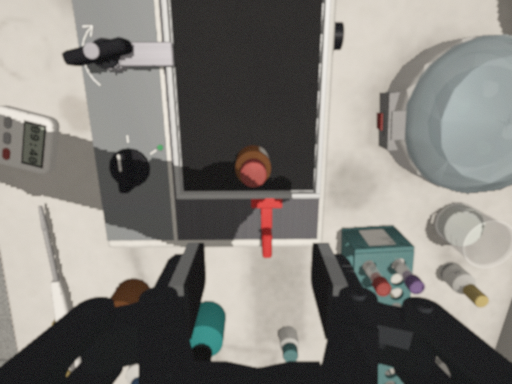

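The red-cap bottle stands at (252,165), inside the rim. Next is the buffer bottle.

```bash
A='python3 -m inch'
$A '[[[-11.6,-9.1,-0.7,3.7],[-11.6,-9.1,-0.7,3.7],[-11.6,-9.1,-0.7,3.7],[-11.6,-9.1,-0.7,3.7],[-11.6,-9.1,-0.7,3.7],[-11.6,-9.1,-0.7,3.7]]]' 6.5 | sed -n 2,3p
$A '[[[-17.1,-4.2,8,0],[-17.1,-4.2,8,0],[-17.1,-4.2,8,0],[-17.1,-4.2,8,0],[-17.1,-4.2,8,0],[-17.1,-4.2,8,0],[-17.1,-4.2,8,0]]]'
python3 - <<'E'
from h import *
c=cam("wrist");w=get_image("wrist");cv2.imwrite("pics/w5.png",w)
for ce,st in blobs(w,'blue',60)[0]: print(ce,st,ray(c,*ce,75).round())
chain((458,-371,16,90))
E
```

```text
eef_pos: [496.7, -200.4, 256.3]
tool_rot: [-3.14, -0.001, 1.568]
clock: 10.3
eef_pos: [455.8, -370.0, 175.2]
tool_rot: [-3.139, -0.002, 1.57]
force: [0.0, -0.0, -0.6]
width: 64.9
gripper_force: 0.0
[260.3, 193.2] [249, 178, 26, 31, 495] [ 457. -370.]
[479.2, 256.3] [447, 212, 65, 100, 1875] [ 628. -422.]
shift [-0.27  0.12 15.99] turn 0.1
```

```bash
A='python3 -m inch'
$A '[[[0,0.1,4,0],[0,0.1,8,0],[0,0.1,12,0],[0,0.1,14,0],[0,0.1,15.5,0],[0,0.1,15.8,0],[0,0.1,15.8,0],[0,0.1,15.8,0]]]' | sed -n 2,4p
$A '[[[0,0,0,0],[0,0,0,0],[0,0,0,0],[0,0,0,0],[0,0,0,0],[0,0,0,0],[0,0,0,0]]]' 0
$A '[[[0,0,-2,0],[0,0,-5,0],[0,0,-9,0],[0,0,-13,0],[0,0,-17,0],[0,0,-21,0],[0,0,-25,0],[0,0,-25,0]]]'
python3 - <<'E'
from h import *
chain((500,-200,270,90),(577,-17,275,93.7),(577,-17,160,93.7))
E
```

```text
eef_pos: [458.8, -369.6, 20.2]
tool_rot: [3.14, 0.0, 1.573]
force: [-0.2, 0.2, -0.9]
clock: 11.6
eef_pos: [458.4, -370.7, 21.2]
tool_rot: [3.139, 0.001, 1.572]
force: [-0.3, 1.6, 5.8]
width: 41.5
gripper_force: 60.3
clock: 12.27
eef_pos: [460.4, -374.0, 278.6]
tool_rot: [3.128, 0.01, 1.571]
force: [0.4, -0.8, -0.3]
width: 40.9
gripper_force: 61.0
shift [17.41  3.95  0.74] turn 0.0
shift [18.3  7.7 -0.5] turn -3.7
shift [ 0.  -0.  11.5] turn 0.0
```

```bash
A='python3 -m inch'
$A '[[[17.4,4,0,0],[17.4,4,0,0],[17.4,4,0,0],[17.4,4,0,0],[17.4,4,0,0],[17.4,4,0,0]]]' | sed -n 2,3p
$A '[[[18.3,7.5,0,-3.7],[18.3,7.5,0,-3.7],[18.3,7.5,0,-3.7],[18.3,7.5,0,-3.7],[18.3,7.5,0,-3.7],[18.3,7.5,0,-3.7],[18.3,7.5,0,-3.7],[18.3,7.5,0,-3.7]]]' |sed -n 2,3p
$A '[[[0,0,4,0],[0,0,8,0],[0,0,12,0],[0,0,12,0],[0,0,12,0]]]'
python3 - <<'E'
from h import *
chain((575,-17,73,93.7))
E
```

```text
eef_pos: [498.6, -190.9, 269.5]
tool_rot: [3.141, -0.003, 1.579]
eef_pos: [571.9, -15.5, 269.5]
tool_rot: [-3.142, 0.002, 1.634]
clock: 13.85
eef_pos: [570.5, -15.7, 148.5]
tool_rot: [-3.137, 0.001, 1.633]
force: [0.9, 0.0, 0.1]
width: 40.7
gripper_force: 61.1
shift [-0.15  0.47  7.55] turn -0.2
```

```bash
A='python3 -m inch'
$A '[[[-0.1,0.4,3,0],[-0.1,0.4,5,0],[-0.1,0.4,6.4,0],[-0.1,0.4,7,0],[-0.1,0.4,7.3,0],[-0.1,0.4,7.3,0],[-0.1,0.4,7.5,0],[-0.1,0.4,7.5,0]]]'
$A '[[[0,0,0.1,0],[0,0,0.1,0],[0,0,0.2,0],[0,0,0.2,0]]]' | sed -n 2,4p
```

```text
clock: 14.52
eef_pos: [577.1, -14.3, 75.6]
tool_rot: [3.139, 0.0, 1.636]
force: [-0.4, 0.4, -0.5]
width: 41.1
gripper_force: 61.2
eef_pos: [576.5, -14.0, 73.1]
tool_rot: [3.141, -0.0, 1.636]
force: [-1.0, 0.1, 5.2]
```

```bash
A='python3 -m inch'
$A '[[[0,0,0,0],[0,0,0,0],[0,0,0,0],[0,0,0,0],[0,0,0,0]]]' 6.2 | sed -n 4,5p
$A '[[[0,0,-3,0],[0,0,-7,0],[0,0,-11,0],[0,0,-15,0],[0,0,-19,0],[0,0,-19,0]]]' | sed -n 2,3p
python3 - <<'E'
from h import *
chain((500,-150,260,91),(439,-274,185,91),(439,-274,29,91))
E
```

```text
force: [-1.1, -0.1, 0.6]
width: 61.8
eef_pos: [580.8, -15.0, 270.3]
tool_rot: [3.127, 0.001, 1.635]
shift [-12.95  -8.95   0.91] turn 2.7
shift [-12.29  -6.32   7.5 ] turn 0.0
shift [-0.  -0.  15.6] turn 0.0
```

```bash
A='python3 -m inch'
$A '[[[-13,-8.9,0.5,2.7],[-13,-8.9,0.5,2.7],[-13,-8.9,0.5,2.7],[-13,-8.9,0.5,2.7],[-13,-8.9,0.5,2.7],[-13,-8.9,0.5,2.7]]]' 6.7 | sed -n 2,3p
$A '[[[-12.3,-6.3,7,0],[-12.3,-6.3,7,0],[-12.3,-6.3,7,0],[-12.3,-6.3,7,0],[-12.3,-6.3,7,0],[-12.3,-6.3,7,0]]]'
python3 - <<'E'
from h import *
c=cam("wrist");w=get_image("wrist");cv2.imwrite("pics/w6.png",w)
for k in('brown','black'):
  for ce,st in blobs(w,k,60)[0]: print(k,ce,st,ray(c,*ce,97).round())
chain((439,-274,29,91))
E
```

```text
eef_pos: [494.7, -151.6, 257.3]
tool_rot: [-3.141, 0.0, 1.584]
clock: 16.77
eef_pos: [434.8, -273.8, 186.3]
tool_rot: [-3.14, -0.001, 1.587]
force: [-0.3, 0.3, -0.1]
width: 66.9
gripper_force: 0.0
brown [261.3, 172.0] [235, 149, 54, 55, 1672] [ 436. -255.]
black [49.9, 65.4] [35, 51, 28, 23, 124] [ 301. -188.]
black [261.5, 194.6] [245, 175, 35, 40, 1059] [ 437. -272.]
black [389.4, 232.3] [369, 213, 42, 39, 1126] [ 531. -299.]
black [255.3, 342.2] [0, 248, 512, 136, 29241] [ 434. -398.]
shift [-0.16  0.29 15.79] turn 0.1
```

View pics/w6.png

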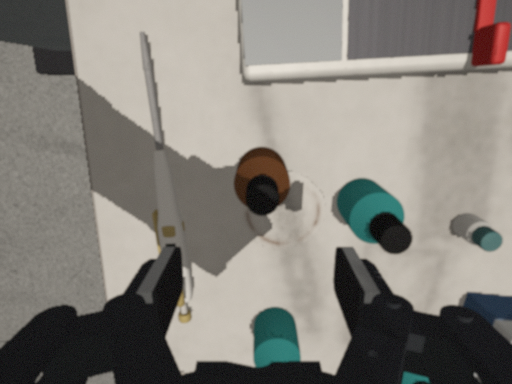

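The amber cap is centred at (262,194), which puts it at (437,-272). The fingers have room.

```bash
A='python3 -m inch'
$A '[[[0,0.2,4,0],[0,0.2,8,0],[0,0.2,12,0],[0,0.2,14,0],[0,0.2,15.2,0],[0,0.2,15.4,0],[0,0.2,15.4,0],[0,0.2,15.4,0]]]' | sed -n 2,4p
$A '[[[0,0,0,0],[0,0,0,0],[0,0,0,0],[0,0,0,0],[0,0,0,0],[0,0,0,0],[0,0,0,0]]]' 0
$A '[[[0,0,-2,0],[0,0,-5,0],[0,0,-9,0],[0,0,-13,0],[0,0,-17,0],[0,0,-21,0],[0,0,-25,0],[0,0,-25,0]]]'
python3 - <<'E'
from h import *
chain((500,-150,285,91),(573,46,285,93.7),(573,46,170,93.7))
E
```

```text
eef_pos: [438.7, -273.0, 34.2]
tool_rot: [3.14, 0.0, 1.591]
force: [-0.2, 0.2, 0.6]
clock: 18.07
eef_pos: [438.1, -273.9, 35.0]
tool_rot: [3.139, 0.001, 1.589]
force: [-0.3, 0.9, 6.0]
width: 44.8
gripper_force: 60.5
clock: 18.73
eef_pos: [440.5, -276.5, 291.5]
tool_rot: [3.128, 0.007, 1.588]
force: [0.6, -1.1, -1.1]
width: 44.5
gripper_force: 62.0
shift [12.55  6.16  0.65] turn 0.0
shift [19.47  7.64  0.  ] turn -2.7
shift [ 0.  -0.  11.5] turn 0.0
```

```bash
A='python3 -m inch'
$A '[[[12.5,6.2,0,0],[12.5,6.2,0,0],[12.5,6.2,0,0],[12.5,6.2,0,0],[12.5,6.2,0,0],[12.5,6.2,0,0]]]' | sed -n 2,3p
$A '[[[19.8,7.6,0,-2.7],[19.8,7.6,0,-2.7],[19.8,7.6,0,-2.7],[19.8,7.6,0,-2.7],[19.8,7.6,0,-2.7],[19.8,7.6,0,-2.7],[19.8,7.6,0,-2.7],[19.8,7.6,0,-2.7]]]' |sed -n 2,3p
$A '[[[0,0,4,0],[0,0,8,0],[0,0,11,0],[0,0,12,0],[0,0,12,0]]]'
python3 - <<'E'
from h import *
chain((573,46,87,93.7))
E
```

```text
eef_pos: [496.9, -146.6, 283.5]
tool_rot: [3.141, 0.0, 1.591]
eef_pos: [568.9, 49.7, 283.3]
tool_rot: [-3.141, 0.002, 1.634]
clock: 20.32
eef_pos: [567.2, 49.0, 161.4]
tool_rot: [-3.136, 0.001, 1.632]
force: [-0.1, -0.0, -0.9]
width: 44.7
gripper_force: 61.9
shift [-0.33  0.6   7.43] turn -0.2
```

```bash
A='python3 -m inch'
$A '[[[-0.3,0.4,3,0],[-0.3,0.4,5,0],[-0.3,0.4,6.4,0],[-0.3,0.4,7,0],[-0.3,0.4,7.2,0],[-0.3,0.4,7.2,0],[-0.3,0.4,7.4,0],[-0.3,0.4,7.4,0]]]'
$A '[[[0,0,0.1,0],[0,0,0.1,0],[0,0,0.2,0],[0,0,0.2,0]]]' | sed -n 2,4p
```

```text
clock: 20.98
eef_pos: [574.3, 48.9, 90.5]
tool_rot: [3.139, -0.0, 1.636]
force: [0.1, 0.5, -0.6]
width: 45.0
gripper_force: 61.9
eef_pos: [573.4, 49.1, 87.3]
tool_rot: [-3.142, -0.0, 1.636]
force: [0.2, -0.4, -0.6]
```

```bash
A='python3 -m inch'
$A '[[[0,0,0.1,0],[0,0,0.1,0],[0,0,0.1,0]]]' | sed -n 2,4p
$A '[[[0,0,0,0],[0,0,0,0],[0,0,0,0],[0,0,0,0],[0,0,0,0]]]' 6.4 | sed -n 2,5p
$A '[[[0,0,-3,0],[0,0,-7,0],[0,0,-11,0],[0,0,-15,0],[0,0,-19,0],[0,0,-19,0]]]' | sed -n 2,3p
python3 - <<'E'
from h import *
chain((447,14,280,94),(447,14,200,4))
E
```

```text
eef_pos: [573.5, 49.0, 87.0]
tool_rot: [3.141, -0.0, 1.636]
force: [-1.8, 0.8, 5.4]
eef_pos: [573.4, 49.0, 86.2]
tool_rot: [-3.141, -0.0, 1.636]
force: [-0.0, 0.1, 0.5]
width: 64.0
eef_pos: [578.1, 48.6, 284.4]
tool_rot: [3.127, -0.001, 1.636]
shift [ -2.61 -13.31   0.24] turn -0.3
shift [ 0. -0.  8.] turn 90.0
```

```bash
A='python3 -m inch'
$A '[[[-2.6,-13.3,0,-45],[-2.6,-13.3,0,-45],[-2.6,-13.3,0,-45],[-2.6,-13.3,0,-45],[-2.6,-13.3,0,-45],[-2.6,-13.3,0,-45],[-2.6,-13.3,0,-45],[-2.6,-13.3,0,-45]]]' 4.5 | sed -n 2,3p
$A '[[[0,0,8,-40],[0,0,8,-40],[0,0,8,-40],[0,0,8,-40],[0,0,8,-40],[0,0,8,-40],[0,0,8,-40]]]'
python3 - <<'E'
from h import *
c=cam("wrist");w=get_image("wrist");cv2.imwrite("pics/w7.png",w)
b,l=blobs(w,'black',200)
for ce,st in b: print(ce,st,ray(c,*ce,97).round(1))
print(sensors.read_state()["qpos"].round(2))
chain((446,13.5,150,180))
E
```

```text
eef_pos: [442.3, 14.3, 276.3]
tool_rot: [3.141, -0.0, 2.422]
clock: 23.73
eef_pos: [442.4, 14.3, 196.0]
tool_rot: [3.141, -0.001, 3.12]
force: [-1.0, 0.9, -0.5]
width: 44.7
gripper_force: 0.0
[253.5, 177.3] [242, 159, 30, 36, 642] [429.9  11.4]
[133.3, 190.3] [103, 171, 55, 39, 838] [437.8 -76.9]
[254.9, 338.8] [0, 242, 512, 142, 31633] [571.1   8.9]
[-0.09  0.39 -0.01  2.11  0.    0.64  1.45]
shift [-0.37 -0.07  4.61] turn -1.4
```

View pics/w7.png

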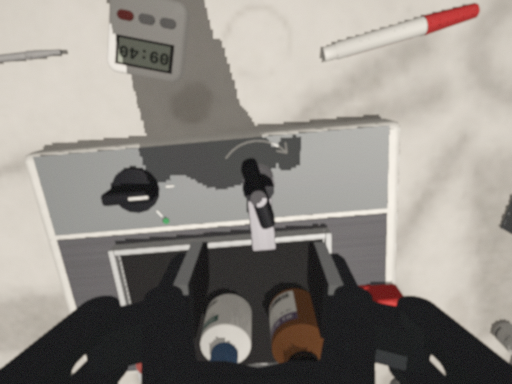

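The wing bar runs from (249,162) to (267,224) with its hub at (258,200).

```bash
python3 - <<'E'
from h import *
c=cam("wrist")
for p in((249,162),(267,224),(258,200)): print(ray(c,*p,97).round(1))
E
```

```text
[418.6   8.5]
[466.7  20.5]
[447.4  14.2]
```

```bash
A='python3 -m inch'
$A '[[[-0.3,0,5,-15],[-0.3,0,5,-15],[-0.3,0,5,-15],[-0.3,0,5,-15],[-0.3,0,5,-15]]]' | sed -n 2,3p
python3 - <<'E'
from h import *
chain((445.5,14,78,194))
E
```

```text
eef_pos: [446.0, 14.3, 147.0]
tool_rot: [-3.141, 0.001, -2.906]
shift [ 0.07 -0.01  6.9 ] turn -0.5
```

```bash
A='python3 -m inch'
$A '[[[0,0,3,0],[0,0,5.5,0],[0,0,6.6,0],[0,0,6.9,0],[0,0,6.9,0],[0,0,6.9,0]]]' | sed -n 2,4p
$A '[[[0,0,0,0],[0,0,0,0],[0,0,0,0],[0,0,0,0],[0,0,0,0],[0,0,0,0],[0,0,0,0],[0,0,0,0]]]' 0.6
$A '[[[0,0,0,7],[0,0,0,14],[0,0,0,20],[0,0,0,20],[0,0,0,20]]]' 
python3 -c "
from h import *
print(sensors.read_state()['torque'])"
```

```text
eef_pos: [446.3, 14.4, 78.4]
tool_rot: [-3.141, 0.002, -2.903]
force: [0.1, -0.8, 0.3]
clock: 25.37
eef_pos: [446.1, 14.3, 78.3]
tool_rot: [-3.141, 0.002, -2.902]
force: [-1.1, -0.1, 6.9]
width: 10.8
gripper_force: 61.1
clock: 25.78
eef_pos: [446.1, 14.3, 78.5]
tool_rot: [3.141, 0.002, 3.031]
force: [-1.5, -0.8, 9.9]
width: 10.5
gripper_force: 61.5
[-0.00269511  0.26433357 -0.0425989 ]
```

```bash
A='python3 -m inch'
$A '[[[0,0,-0.06,7],[0,0,-0.07,14],[0,0,-0.08,21],[0,0,-0.09,28],[0,0,-0.1,35],[0,0,-0.1,42],[0,0,-0.11,49],[0,0,-0.12,55]]]' | sed -n 2,5p
$A '[[[0,0,-0.02,7],[0,0,-0.03,14],[0,0,-0.04,21],[0,0,-0.05,28],[0,0,-0.06,35],[0,0,-0.07,42],[0,0,-0.08,49],[0,0,-0.09,55]]]' | sed -n 2,5p
$A '[[[0,0,-0.02,7],[0,0,-0.03,14],[0,0,-0.04,21],[0,0,-0.05,28],[0,0,-0.06,35],[0,0,-0.07,42],[0,0,-0.08,49],[0,0,-0.08,50]]]'
$A '[[[0,0,0,0],[0,0,0,0]]]' | sed -n 2,5p
```

```text
eef_pos: [446.2, 14.5, 79.5]
tool_rot: [3.139, 0.0, 2.066]
force: [-0.1, 0.0, 6.3]
width: 10.7
eef_pos: [446.4, 14.5, 80.4]
tool_rot: [3.14, -0.002, 1.106]
force: [-0.4, -0.2, 7.3]
width: 10.3
clock: 27.78
eef_pos: [446.5, 14.4, 81.1]
tool_rot: [3.141, -0.002, 0.234]
force: [-0.4, -0.5, 9.0]
width: 10.3
gripper_force: 61.3
eef_pos: [446.5, 14.4, 81.2]
tool_rot: [-3.142, -0.003, 0.239]
force: [0.2, 0.5, 7.1]
width: 10.6
```

The lock is turned 180°. I'll release it and go to the right shim.

```bash
A='python3 -m inch'
$A '[[[0,0,0,0],[0,0,0,0],[0,0,0,0],[0,0,0,0]]]' 4.5 | sed -n 2,5p
$A '[[[0,0,-3,0],[0,0,-7,0],[0,0,-11,0],[0,0,-15,0],[0,0,-17,0],[0,0,-17,0]]]' | sed -n 2,3p
python3 - <<'E'
from h import *
chain((520,-100,240,54),(603,-172,180,93.7))
E
```

```text
eef_pos: [445.4, 14.5, 80.2]
tool_rot: [-3.141, -0.0, 0.24]
force: [0.4, -0.5, 0.3]
width: 45.5
eef_pos: [447.9, 13.8, 254.0]
tool_rot: [3.141, -0.007, 0.24]
shift [ 4.29 12.77  1.44] turn -40.2
shift [-0.95 10.95  6.  ] turn -39.7
```

```bash
A='python3 -m inch'
$A '[[[4.3,12.8,0,-40],[4.3,12.8,0,-40],[4.3,12.8,0,-40],[4.3,12.8,0,-40],[4.3,12.8,0,-40],[4.3,12.8,0,-40],[4.3,12.8,0,-40]]]' 4 | sed -n 2,3p
$A '[[[-1,11,4,-39.5],[-1,11,4,-39.5],[-1,11,4,-39.5],[-1,11,4,-39.5],[-1,11,4,-39.5],[-1,11,4,-39.5],[-1,11,4,-39.5]]]' | sed -n 1,3p
python3 - <<'E'
from h import *
c=cam("wrist");w=get_image("wrist");cv2.imwrite("pics/w8.png",w)
for ce,st in blobs(w,'red',100)[0]: print(ce,st,ray(c,*ce,68).round(1))
E
```

```text
eef_pos: [517.0, -100.1, 249.5]
tool_rot: [-3.14, -0.0, 0.938]
clock: 29.95
eef_pos: [599.8, -172.7, 209.2]
tool_rot: [-3.14, -0.001, 1.627]
[403.5, 11.0] [401, 0, 7, 23, 120] [699.8 -38.8]
[238.9, 52.5] [223, 33, 36, 39, 771] [579.3 -74.1]
[261.8, 138.5] [243, 110, 39, 77, 1362] [ 600.6 -138.8]
[408.8, 215.3] [398, 206, 23, 21, 347] [ 733.7 -198.9]
```

View pics/w8.png

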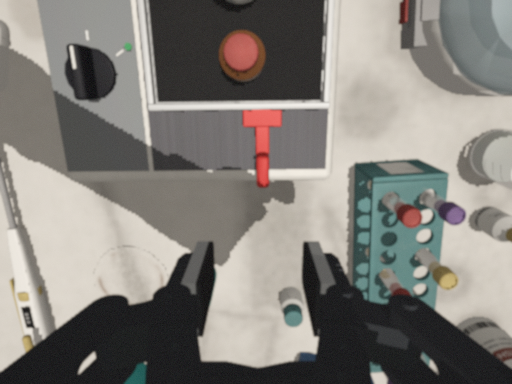

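```bash
python3 - <<'E'
from h import *
c=cam("wrist");print(sensors.read_state()["eef_pos"])
print("outer",ray(c,263,187,68),"mid",ray(c,263,170,68),"blade",ray(c,262,118,46),"vialcap",ray(c,292,314,45),"rack corner",ray(c,362,165,60),ray(c,362,300,60),"tube",ray(c,400,213,90),ray(c,385,280,90))
E
```

```text
[ 599.87977805 -172.56504063  209.45240023]
outer [ 604.21286175 -180.2110578 ] mid [ 603.3504561  -165.23942942] blade [ 600.38487485 -124.15589509] vialcap [ 643.23095884 -323.97134857] rack corner [ 688.86140226 -158.15487006] [ 708.24472632 -292.95332643] tube [ 715.72802203 -189.71251636] [ 713.65456688 -251.73705878]
```

```bash
A='python3 -m inch'
$A '[[[0.4,0.3,4,-0.4],[0.4,0.3,8,-0.4],[0.4,0.3,12,-0.4],[0.4,0.3,12,-0.4],[0.4,0.3,12,-0.4]]]' 3.4 | sed -n 2,4p
python3 - <<'E'
from h import *
chain((603,-167,46,93.7))
E
```

```text
eef_pos: [601.5, -168.0, 88.6]
tool_rot: [-3.137, -0.001, 1.632]
force: [0.4, -0.3, 0.6]
shift [0.09 0.18 4.26] turn -0.2
```

```bash
A='python3 -m inch'
$A '[[[0,0.1,2.5,0],[0,0.1,3.6,0],[0,0.1,4,0],[0,0.1,4,0],[0,0.1,4,0],[0,0.1,4,0]]]' | sed -n 2,4p
$A '[[[0,0,0,0],[0,0,0,0],[0,0,0,0],[0,0,0,0],[0,0,0,0],[0,0,0,0],[0,0,0,0],[0,0,0,0]]]' 0.5
python3 - <<'E'
from h import *
w=get_image("top");s=get_image("scene");cv2.imwrite("pics/t1.png",w);cv2.imwrite("pics/s1.png",s)
E
```

```text
eef_pos: [605.0, -169.1, 51.8]
tool_rot: [3.139, 0.001, 1.634]
force: [1.2, 1.1, 0.8]
clock: 31.58
eef_pos: [604.7, -168.9, 51.3]
tool_rot: [3.14, 0.0, 1.634]
force: [-0.6, 0.2, 5.8]
width: 9.1
gripper_force: 61.9
```

```bash
A='python3 -m inch'
$A '[[[-0.3,0,0,0],[-0.6,0,0,0],[-1,0,0,0],[-1.4,0,0,0],[-1.8,0,0,0],[-2.2,0,0,0],[-2.6,0,0,0],[-3,0,0,0]]]' | sed -n 2,5p
$A '[[[-0.4,0,0,0],[-0.8,0,0,0],[-1.2,0,0,0],[-1.6,0,0,0],[-2,0,0,0],[-2.4,0,0,0],[-2.8,0,0,0],[-2.8,0,0,0]]]' | sed -n 2,5p
python3 - <<'E'
from h import *
w=get_image("wrist");cv2.imwrite("pics/w9.png",w)
E
```

```text
eef_pos: [607.2, -191.5, 51.1]
tool_rot: [3.141, -0.01, 1.638]
force: [-0.3, 12.0, 10.6]
width: 9.4
eef_pos: [608.3, -227.6, 51.0]
tool_rot: [3.14, 0.001, 1.633]
force: [-0.5, -1.2, 5.6]
width: 9.3
```

View pics/w9.png

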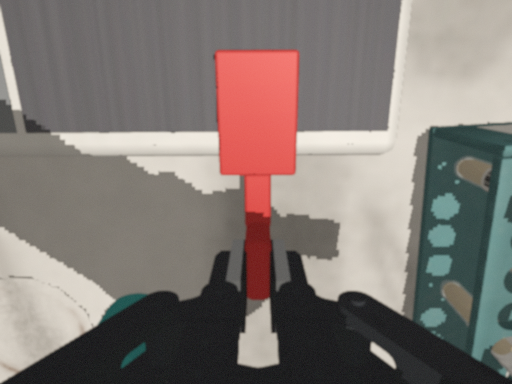

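The blade is clear of the platform, with its end at (258,50). I'll lift and go to the tray.

```bash
A='python3 -m inch'
$A '[[[-0.5,0,-1,0],[-0.5,0,-4,0],[-0.5,0,-8,0],[-0.5,0,-12,0],[-0.5,0,-16,0],[-0.5,0,-20,0],[-0.5,0,-23,0],[-0.5,0,-23,0]]]' | sed -n 2,5p
python3 - <<'E'
from h import *
chain((530,40,280,93.7),(470,250,260,85))
E
```

```text
eef_pos: [610.7, -234.8, 288.1]
tool_rot: [3.131, 0.007, 1.633]
force: [-0.4, -0.7, 0.8]
width: 9.3
shift [27.93 -6.35  0.55] turn -0.1
shift [21.34 -4.63  2.  ] turn 8.7
```

```bash
A='python3 -m inch'
$A '[[[28,-6.3,0,0],[28,-6.3,0,0],[28,-6.3,0,0],[28,-6.3,0,0],[28,-6.3,0,0],[28,-6.3,0,0],[28,-6.3,0,0],[28,-6.3,0,0]]]' | sed -n 2,3p
$A '[[[21,-4.6,2,8.7],[21,-4.6,2,8.7],[21,-4.6,2,8.7],[21,-4.6,2,8.7],[21,-4.6,2,8.7],[21,-4.6,2,8.7],[21,-4.6,2,8.7]]]' | sed -n 1,5p
python3 - <<'E'
from h import *
w=get_image("wrist");cv2.imwrite("pics/w10.png",w)
E
```

```text
eef_pos: [524.7, 53.1, 279.1]
tool_rot: [-3.138, -0.006, 1.646]
clock: 34.98
eef_pos: [466.5, 254.0, 259.2]
tool_rot: [-3.14, 0.0, 1.489]
force: [1.0, -1.0, -0.3]
width: 9.7
```

View pics/w10.png

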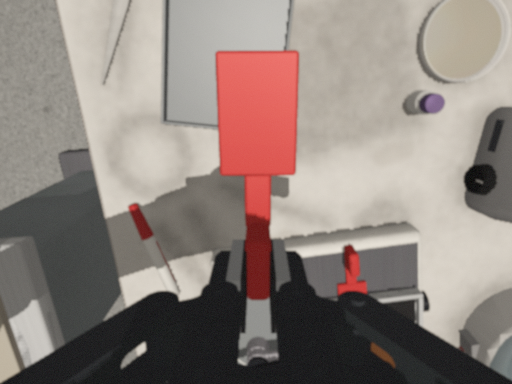

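```bash
python3 - <<'E'
from h import *
c=cam("wrist")
for p in((163,122),(167,0),(218,128),(292,0),(288,47)): print(p,ray(c,*p,20).round(1))
t=get_image("top");cv2.imwrite("pics/t2.png",t)
ct=cam("top")
for ce,st in blobs(t,'red',10)[0]: print(ce,st,ray(ct,*ce,60).round())
h=cv2.cvtColor(t,cv2.COLOR_BGR2GRAY)
E
```

```text
(163, 122) [367.1 296.4]
(167, 0) [391.  413.6]
(218, 128) [426.1 284.8]
(292, 0) [514.1 403. ]
(288, 47) [507.6 360.4]
[263.1, 177.7] [260, 174, 8, 8, 43] [597. -76.]
[213.4, 186.9] [204, 183, 16, 9, 67] [563. 111.]
[194.5, 254.1] [190, 252, 9, 5, 17] [314. 176.]
```

The tray has been knocked. It is now centred near (444,357) at yaw -11°.

```bash
python3 - <<'E'
from h import *
chain((412,326,110,78.7),(412,326,17,78.7))
E
```

```text
shift [ 7.15 -6.31 14.99] turn 6.2
shift [ 0.  -0.   9.3] turn 0.0
```

```bash
A='python3 -m inch'
$A '[[[7.1,-6.3,13,6.2],[7.1,-6.3,13,6.2],[7.1,-6.3,13,6.2],[7.1,-6.3,13,6.2],[7.1,-6.3,13,6.2],[7.1,-6.3,13,6.2],[7.1,-6.3,13,6.2]]]' | sed -n 2,4p
python3 - <<'E'
from h import *
chain((412,326,17,78.7))
w=get_image("wrist");cv2.imwrite("pics/w11.png",w)
E
```

```text
eef_pos: [413.9, 324.8, 130.9]
tool_rot: [3.139, 0.0, 1.371]
force: [0.7, -0.2, -0.3]
shift [ 0.08 -0.24 11.39] turn -0.2
```

View pics/w11.png

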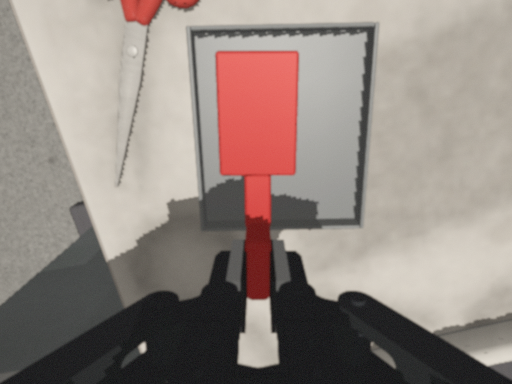

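The tray's corners are at (188,27), (377,24), (362,226) and (202,230).

```bash
python3 - <<'E'
from h import *
c=cam("wrist")
P=np.array([ray(c,*p,20) for p in((188,27),(377,24),(362,226),(202,230))]);print(P.round(1));m=P.mean(0)
d=P[1]-P[0]+P[2]-P[3];a=np.arctan2(d[1],d[0]);print(m,np.degrees(a))
R=np.array([[np.cos(a),-np.sin(a)],[np.sin(a),np.cos(a)]])
for q in((-25,-37),(25,37)): print(m+R@q)
T=m+R@(-25,-37);chain((T[0],T[1],17,90+np.degrees(a)))
E
```

```text
[[390.8 445. ]
 [515.4 421.6]
 [489.3 277.6]
 [363.6 299.8]]
[439.79218597 361.00320039] -10.314546089204553
[408.57127184 329.07743461]
[471.01310011 392.92896616]
shift [ 0.27 -0.67 11.44] turn -1.2
```

```bash
A='python3 -m inch'
$A '[[[0.3,-0.6,3,-1],[0.3,-0.6,6,-1],[0.3,-0.6,8.5,-1],[0.3,-0.6,10.3,-1],[0.3,-0.6,11,-1],[0.3,-0.6,11.3,-1],[0.3,-0.6,11.3,-1]]]' | sed -n 2,4p
$A '[[[0,0,0.2,0],[0,0,0.3,0],[0,0,0.4,0],[0,0,0.4,0]]]' | sed -n 2,4p
```

```text
eef_pos: [407.9, 330.4, 18.0]
tool_rot: [3.14, -0.001, 1.39]
force: [0.6, -0.0, 0.2]
eef_pos: [407.2, 331.4, 14.3]
tool_rot: [3.14, -0.002, 1.392]
force: [-0.3, -0.0, 4.3]
```

```bash
A='python3 -m inch'
$A '[[[0,0,0,0],[0,0,0,0],[0,0,0,0],[0,0,0,0]]]' 2.4 | sed -n 2,5p
$A '[[[0,0,-2,0],[0,0,-5,0],[0,0,-9,0],[0,0,-13,0],[0,0,-17,0],[0,0,-20,0],[0,0,-20,0]]]' | sed -n 2,3p
python3 - <<'E'
from h import *
chain((561,138,215,93.7))
E
```

```text
eef_pos: [406.4, 331.0, 13.2]
tool_rot: [-3.142, -0.0, 1.392]
force: [0.0, -0.2, 0.6]
width: 24.1
eef_pos: [409.7, 332.6, 219.0]
tool_rot: [3.135, -0.008, 1.391]
shift [-16.45  18.35   0.38] turn -14.0
```

```bash
A='python3 -m inch'
$A '[[[-16.4,18.3,0.2,-14],[-16.4,18.3,0.2,-14],[-16.4,18.3,0.2,-14],[-16.4,18.3,0.2,-14],[-16.4,18.3,0.2,-14],[-16.4,18.3,0.2,-14],[-16.4,18.3,0.2,-14],[-16.4,18.3,0.2,-14]]]' 3.4 | sed -n 1,3p
python3 - <<'E'
from h import *
c=cam("wrist");w=get_image("wrist");cv2.imwrite("pics/w12.png",w);cv2.imwrite("pics/w12v.png",w)
for ce,st in blobs(w,'red',100)[0]: print(ce,st,ray(c,*ce,68).round(1))
s=get_image("scene");cv2.imwrite("pics/s2.png",s)
cv2.imwrite("pics/pair.png",cv2.resize(np.vstack([w[:,60:460],cv2.resize(s[100:350,150:400],(400,400))]),None,fx=.76,fy=.76))
E
```

```text
clock: 38.22
eef_pos: [558.2, 133.7, 210.8]
tool_rot: [-3.141, 0.001, 1.63]
[9.7, 99.3] [0, 73, 26, 48, 655] [355.9 186.4]
[261.2, 197.8] [244, 156, 36, 67, 1216] [561.9 115.5]
```

View pics/pair.png

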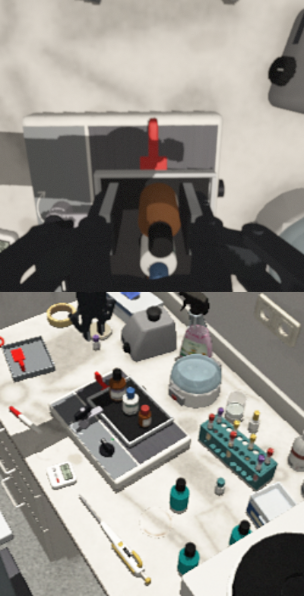

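```bash
python3 - <<'E'
from h import *
c=cam("wrist")
print(ray(c,261,156,40),ray(c,261,156,68),ray(c,261,222,46))
chain((561,132,46,93.7))
E
```

```text
[557.75853646 151.1437834 ] [557.20240171 156.7486695 ] [562.00842113  88.27682469]
shift [-0.61  0.45 16.45] turn 0.1
```

```bash
A='python3 -m inch'
$A '[[[0,0.1,4,0],[0,0.1,8,0],[0,0.1,12,0],[0,0.1,12,0],[0,0.1,12,0]]]' | sed -n 2,4p
python3 - <<'E'
from h import *
chain((559.5,134,49,93.7))
E
```

```text
eef_pos: [556.0, 138.4, 89.8]
tool_rot: [-3.136, 0.0, 1.638]
force: [0.5, 0.5, 0.7]
shift [-0.46  0.35  4.08] turn 0.2
```

```bash
A='python3 -m inch'
$A '[[[-0.2,0.1,2.5,0],[-0.2,0.1,3.6,0],[-0.2,0.1,4,0],[-0.2,0.1,4,0],[-0.2,0.1,4,0],[-0.2,0.1,4,0]]]' | sed -n 2,4p
$A '[[[0,0,0,0],[0,0,0,0],[0,0,0,0],[0,0,0,0],[0,0,0,0],[0,0,0,0],[0,0,0,0],[0,0,0,0]]]' 0.5
python3 - <<'E'
from h import *
c=cam("wrist");w=get_image("wrist");cv2.imwrite("pics/w13.png",w)
for ce,st in blobs(w,'red',100)[0]: print(ce,st)
E
```

```text
eef_pos: [560.3, 135.4, 52.7]
tool_rot: [3.139, -0.001, 1.636]
force: [0.3, 0.6, -0.4]
clock: 39.9
eef_pos: [560.1, 135.3, 52.2]
tool_rot: [3.14, -0.001, 1.636]
force: [-0.9, 0.6, 5.7]
width: 9.7
gripper_force: 61.4
[258.0, 288.1] [239, 225, 40, 119, 2886]
```

```bash
A='python3 -m inch'
$A '[[[0.3,0,0,0],[0.6,0,0,0],[1,0,0,0],[1.4,0,0,0],[1.8,0,0,0],[2.2,0,0,0],[2.6,0,0,0],[3,0,0,0]]]' | sed -n 2,5p
$A '[[[0.4,0,0,0],[0.8,0,0,0],[1.2,0,0,0],[1.6,0,0,0],[2,0,0,0],[2.4,0,0,0],[2.8,0,0,0],[2.8,0,0,0]]]' | sed -n 2,5p
$A '[[[0.5,0,0,0],[0.5,0,-1,0],[0.5,0,-4,0],[0.5,0,-8,0],[0.5,0,-12,0],[0.5,0,-16,0],[0.5,0,-18,0],[0.5,0,-18,0]]]' | sed -n 2,5p
python3 - <<'E'
from h import *
chain((471,393,180,79.7),(471,393,18,79.7))
s=get_image("scene");cv2.imwrite("pics/s3.png",s)
t=get_image("top");ct=cam("top");cv2.imwrite("pics/t3.png",t)
for k in('red','black'):
  for ce,st in blobs(t,k,10)[0]: print(k,ce,st,ray(ct,*ce,52).round())
E
```

```text
eef_pos: [559.1, 160.8, 52.2]
tool_rot: [3.139, 0.005, 1.633]
force: [1.0, -8.5, 5.4]
width: 8.9
eef_pos: [556.1, 194.5, 51.8]
tool_rot: [3.14, -0.001, 1.637]
force: [0.4, 0.3, 7.0]
width: 9.4
eef_pos: [557.9, 199.4, 236.9]
tool_rot: [3.133, -0.004, 1.637]
force: [0.7, -0.5, -0.5]
width: 8.9
shift [19.87 -7.44  5.7 ] turn 14.1
shift [-0.  -0.  16.2] turn 0.0
red [200.4, 175.5] [192, 171, 16, 9, 116] [609. 162.]
red [262.9, 177.8] [259, 175, 9, 7, 42] [599. -76.]
red [194.4, 254.1] [190, 252, 9, 5, 18] [314. 177.]
black [212.0, 93.8] [203, 89, 18, 11, 71] [945. 123.]
black [188.1, 151.2] [186, 150, 5, 3, 11] [706. 211.]
black [453.9, 189.1] [417, 154, 75, 70, 3989] [ 550. -796.]
black [390.2, 165.1] [385, 161, 9, 10, 30] [ 645. -563.]
black [177.2, 175.4] [168, 163, 16, 24, 130] [610. 250.]
black [250.1, 188.5] [225, 167, 46, 33, 434] [557. -27.]
black [235.6, 173.2] [225, 169, 26, 13, 99] [617.  28.]
black [506.4, 180.4] [501, 170, 11, 19, 125] [  582. -1000.]
black [369.7, 176.8] [368, 175, 4, 5, 13] [ 600. -482.]
black [324.8, 191.4] [323, 190, 4, 4, 12] [ 544. -308.]
black [508.3, 193.7] [504, 190, 8, 10, 53] [ 531. -999.]
black [366.5, 213.0] [365, 211, 4, 5, 14] [ 461. -460.]
```

```bash
A='python3 -m inch'
$A '[[[19.8,-7.4,4,14],[19.8,-7.4,4,14],[19.8,-7.4,4,14],[19.8,-7.4,4,14],[19.8,-7.4,4,14],[19.8,-7.4,4,14],[19.8,-7.4,4,14],[19.8,-7.4,4,14]]]' | sed -n 2,3p
python3 - <<'E'
from h import *
chain((471,393,18,79.7))
w=get_image("wrist");s=get_image("scene")
cv2.imwrite("pics/pair2.png",np.vstack([cv2.resize(w,(400,300)),cv2.resize(s[100:280,100:340],(400,300))]))
E
```

```text
eef_pos: [467.2, 390.4, 189.4]
tool_rot: [-3.14, 0.003, 1.393]
shift [ 0.38  0.36 17.14] turn 0.1
```

View pics/pair2.png

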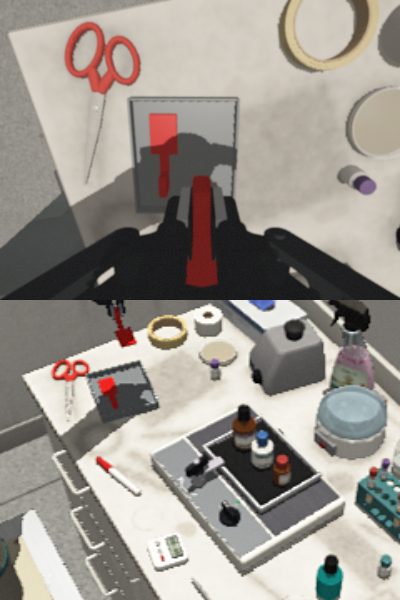

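Shim 1 lies in the tray, whose far corners are at about (130,98) and (238,98) in the half view. The bottles are upright.

```bash
python3 - <<'E'
from h import *
c=cam("wrist");print(ray(c,166,125,20).round(),ray(c,305,125,20).round(),"expect 391,445 / 515,422")
E
python3 -m inch '[[[0.3,0.3,4,0],[0.3,0.3,8,0],[0.3,0.3,10,0],[0.3,0.3,10,0],[0.3,0.3,10,0]]]' | sed -n 2,4p
python3 -c "
from h import *
chain((471,393,18,79.7))"
```

```text
[395. 444.] [518. 421.] expect 391,445 / 515,422
eef_pos: [472.9, 391.1, 90.9]
tool_rot: [-3.141, 0.002, 1.389]
force: [-0.3, 0.6, 0.6]
shift [ 0.17 -0.21  7.29] turn -0.1
```

```bash
A='python3 -m inch'
$A '[[[0.1,-0.1,3,0],[0.1,-0.1,5,0],[0.1,-0.1,6.5,0],[0.1,-0.1,7,0],[0.1,-0.1,7.3,0],[0.1,-0.1,7.3,0]]]' | sed -n 2,4p
$A '[[[0,0,0.2,0],[0,0,0.3,0],[0,0,0.3,0]]]' | sed -n 2,4p
```

```text
eef_pos: [472.7, 394.4, 19.6]
tool_rot: [3.14, -0.001, 1.391]
force: [-0.5, -0.2, -0.1]
eef_pos: [471.7, 394.6, 16.0]
tool_rot: [3.141, -0.001, 1.392]
force: [0.1, -0.8, -0.6]
```

```bash
A='python3 -m inch'
$A '[[[0,0,0.1,0],[0,0,0.1,0]]]' | sed -n 2,4p
$A '[[[0,0,0,0],[0,0,0,0],[0,0,0,0],[0,0,0,0]]]' 2.4 | sed -n 2,5p
$A '[[[0,0,-2,0],[0,0,-5,0],[0,0,-9,0],[0,0,-13,0],[0,0,-17,0],[0,0,-21,0],[0,0,-25,0],[0,0,-25,0]]]' | sed -n 2,3p
python3 - <<'E'
from h import *
chain((490,160,270,60),(453,-93,240,20))
E
```

```text
eef_pos: [471.7, 394.6, 15.2]
tool_rot: [3.141, -0.001, 1.392]
force: [-0.8, -0.0, 4.7]
eef_pos: [471.2, 394.3, 14.1]
tool_rot: [-3.141, 0.0, 1.392]
force: [-0.1, 0.1, 0.4]
width: 24.1
eef_pos: [475.6, 395.9, 272.5]
tool_rot: [3.132, -0.011, 1.391]
shift [-22.96   5.63   0.06] turn 19.7
shift [-23.76   9.45   3.  ] turn 40.0
```

```bash
A='python3 -m inch'
$A '[[[-23,5.6,0,-5],[-23,5.6,0,-5],[-23,5.6,0,-5],[-23,5.6,0,-5],[-23,5.6,0,-5],[-23,5.6,0,-5],[-23,5.6,0,-5],[-23,5.6,0,-5]]]' 4 | sed -n 2,3p
python3 -c "
from h import *
chain((454,-95,210,93.7))"
```

```text
eef_pos: [485.6, 156.2, 264.4]
tool_rot: [3.141, -0.0, 1.474]
shift [-25.31  -0.73   5.43] turn -9.2
```

```bash
A='python3 -m inch'
$A '[[[-25.3,-0.7,4,-9],[-25.3,-0.7,4,-9],[-25.3,-0.7,4,-9],[-25.3,-0.7,4,-9],[-25.3,-0.7,4,-9],[-25.3,-0.7,4,-9],[-25.3,-0.7,4,-9],[-25.3,-0.7,4,-9]]]' | sed -n 1,3p
python3 - <<'E'
from h import *
c=cam("wrist");w=get_image("wrist");cv2.imwrite("pics/w14.png",w)
for ce,st in blobs(w,'black',100)[0]: print(ce,st,ray(c,*ce,66).round(1))
E
```

```text
clock: 46.48
eef_pos: [455.0, -95.2, 223.9]
tool_rot: [-3.141, 0.001, 1.631]
[390.9, 31.3] [376, 0, 47, 51, 645] [553.3  27.2]
[459.1, 2.6] [446, 0, 31, 8, 162] [602.6  50.7]
[253.5, 43.2] [221, 33, 69, 18, 341] [444.6  11.9]
[381.3, 104.6] [371, 76, 32, 46, 350] [555.1 -29.4]
[252.2, 175.8] [236, 147, 35, 48, 568] [449.7 -98. ]
[379.7, 166.9] [373, 150, 18, 31, 172] [562.7 -83. ]
[254.2, 341.2] [0, 242, 512, 142, 29630] [ 461.8 -278.1]
```

View pics/w14.png

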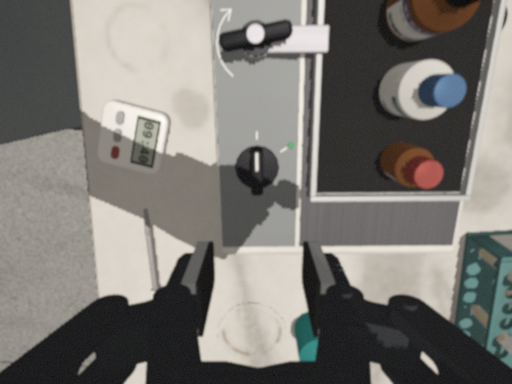

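The dial's bar runs from (257,148) to (258,194), with its centre near (257,171).

```bash
python3 - <<'E'
from h import *
c=cam("wrist")
print(ray(c,257.5,171,70),ray(c,257,167,48))
chain((454,-95,53,93.7))
E
```

```text
[454.62234057 -89.6711616 ] [454.20272293 -91.23490702]
shift [-0.22 -0.16 17.08] turn -0.0
```

```bash
A='python3 -m inch'
$A '[[[0.2,0,4,0],[0.2,0,8,0],[0.2,0,12,0],[0.2,0,13,0],[0.2,0,13,0],[0.2,0,13,0]]]' | sed -n 2,4p
python3 -c "
from h import *
chain((454.3,-93,53,93.7))"
```

```text
eef_pos: [455.7, -89.0, 93.8]
tool_rot: [-3.141, -0.001, 1.639]
force: [0.5, -0.3, 0.4]
shift [-0.39 -0.16  4.08] turn 0.2
```

```bash
A='python3 -m inch'
$A '[[[-0.2,0,2,0],[-0.2,0,3.3,0],[-0.2,0,3.8,0],[-0.2,0,3.8,0],[-0.2,0,3.8,0]]]' | sed -n 2,4p
$A '[[[0,0,0,0],[0,0,0,0],[0,0,0,0],[0,0,0,0],[0,0,0,0],[0,0,0,0],[0,0,0,0],[0,0,0,0]]]' 0.5
$A '[[[0,0,0,6],[0,0,0,12],[0,0,0,18],[0,0,0,24],[0,0,0,30],[0,0,0,36],[0,0,0,42],[0,0,0,48]]]' | sed -n 2,5p
$A '[[[0,0,0,5],[0,0,0,8],[0,0,0,8],[0,0,0,8]]]' | sed -n 2,5p
```

```text
eef_pos: [456.2, -92.8, 57.2]
tool_rot: [3.14, 0.0, 1.637]
force: [0.5, -0.3, 0.5]
clock: 48.12
eef_pos: [453.7, -93.2, 57.2]
tool_rot: [-3.14, -0.001, 1.635]
force: [-4.1, 0.5, 9.8]
width: 9.5
gripper_force: 61.2
eef_pos: [455.0, -93.6, 57.3]
tool_rot: [3.141, 0.001, 0.803]
force: [-3.2, -1.9, 7.9]
width: 9.4
eef_pos: [455.5, -94.1, 57.2]
tool_rot: [3.14, 0.0, 0.662]
force: [-1.7, -2.0, 4.9]
width: 9.5
```

Turned 56°. I'll release, lift and check.

```bash
A='python3 -m inch'
$A '[[[0,0,0,0],[0,0,0,0],[0,0,0,0],[0,0,0,0]]]' 4 | sed -n 4,5p
$A '[[[0,0,-3,0],[0,0,-7,0],[0,0,-11,0],[0,0,-15,0],[0,0,-19,0],[0,0,-19,0],[0,0,-19,0]]]' | sed -n 1,3p
python3 - <<'E'
from h import *
w=get_image("wrist");s=get_image("scene")
cv2.imwrite("pics/fin.png",np.vstack([cv2.resize(w,(400,300)),cv2.resize(s[100:280,100:340],(400,300))]))
E
```

```text
force: [-0.5, 0.6, -0.1]
width: 40.4
clock: 50.03
eef_pos: [456.5, -93.3, 248.0]
tool_rot: [3.139, -0.004, 0.659]
```

View pics/fin.png

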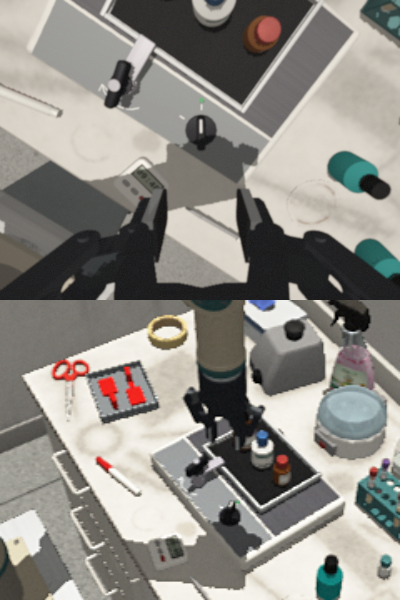

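The dial points at the green run mark at (201,128), both shims lie in the tray, and the bottles and vials are standing. I'll hand it in.

```bash
python3 -c "
from cell import order
print(order.finish_job())"
```

```text
the job is handed in; nothing more can be done
None
```

The job is handed in at about 50 s: the three bottles present stand on the platform, the lock is half a turn loose, both shims lie in the tray, the dial is at run, and the last pictures show nothing knocked over (no verdict was returned).

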